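# Check a closed terrine mould under the display-height bar

### The arm

A 6-joint arm with a two-finger parallel gripper is mounted at the origin on the work surface. World frame = base frame: x ahead of the robot, y to its left, z up, the work surface at z = 0. Lengths are in m, angles in rad, forces in N, time in s.
With the tool pointing down it reaches from about 0.425 to 0.95 m from the base axis. Payload 3.5 kg.
Tool frame: the origin (TCP) lies between the finger pads; the fingertips stand 17 mm ahead of it and the grasp point (between the pads) lies 2 mm behind it; z points along the fingers, y is the direction in which the jaws open and shut (so a half turn about z gives the same grasp; the last joint's range is limited). The gripper opens to 85 mm and grips with 20 to 120 N. Pads are 22 mm wide; open, the fingers measure 114 mm over their backs; the gripper's body (76 mm by 85 mm) begins 54 mm behind the grasp point. The pads swing forward as they close: fully open they stand 13 mm farther back than shut.
Start: joints at [-1.293, 0.286, 1.577, -0, 1.279, -0.15], TCP at [0.28, -0.614, 0.248] pointing down, gripper open.
Joint ranges: [-2.77, 2.77], [-0.9, 2.22], [0.21, 2.48], [-1.53, 4.67], [0.24, 2.81], [-2.84, 2.84]. Speed limits (rad/s): [2.79, 2.79, 3.14, 3.14, 3.14, 3.14].

### API

Orientations are given as a 3x3 rotation matrix whose columns are the frame's x, y, z axes.
In Python, from plant import get_obs, eyes, env gives the robot as it stands.
- The arm moves only by the tool move_arm, never from a script. Its argument "moves" is a list of rows, each a list of 3 entries, a list of its own where there are three numbers: the shift along the tool's x, y, z as a fraction of full scale, then the turn, a rotation vector about the tool's x, y, z as a fraction of full scale, then the opening, from 0 (shut) to 1 (fully open). In form: [[[tx, ty, tz], [rx, ry, rz], gripper], ...]. A call has 1 to 12 rows; each row is the pose to reach, as a shift and turn from the pose commanded when the call began, along the tool's axes at that moment, turning the shorter way round; what a row does not reach only later rows make up. Full scale, the value 1, is 0.3 m for a shift and 2 pi rad for a turn. A row lasts 1/8 s, in which the tool goes at most 62.5 mm and 10.7 degrees, less where a joint would pass 70% of its speed; a pose out of reach is approached as far as the arm can. A call with a number of a shift or a turn outside -1 to 1 is refused whole. A call with a gripper value outside its range is refused whole. The fingers move at their own pace and stop on an object; "squeeze" is the grip in N (left out, the last holds). Time passes only in rows, so rows that repeat a pose let the fingers close. It gives the time, the measured TCP pose, the force and the opening at its end, in the units of the state.
- get_obs(): the state, without advancing time (a new reading comes with each control period).
- eyes.camera(name): name is "scene" or "top"; returns the picture (400x640x3 uint8, blue, green, red); there is no depth.
- eyes.camera_info(name): a dict with "camera_matrix" (3x3 intrinsics, pixels), "origin" and "orientation" of the camera in the world. Camera axes: x right, y down, z forward; pixel columns grow to the right and rows downward; lengths in m; the calibration is good to about 2 mm. A picture is of the moment at which its call begins. camera_info takes no time and is no camera call.
- env.finish_job(): hands the job in, once; it reports no verdict.
Trained networks look in the newest picture that a camera, given by its name, has taken for a name from the list of things; names that differ only in an ending like _2 or _b are one class to them, and where a whole thing is asked for, a point or a joint stands for the part that bears it (a point fixed in the world has none). Each returns a list of dicts, best first, with "conf" (0 to 1); they miss things now and then, are a little off and sometimes report something else, mostly with a low value. They report only what shows in the picture. A call takes as long as a camera call.
- eyes.regions_of(camera, target): "mask" (400x640 bool, what is visible of it) and "location" ([column, row] in pixels, amid what is visible of it).
The state is a dict: "clock": time; "joints": joint angles; "dq": joint speeds; "tau": joint torques, N m; "tool_pos": TCP position; "orientation": TCP orientation; "ft_force": force on the tool from outside, world axes, zero at the start; "torque": the same for the moment, N m; "opening": finger opening in m.
Only numpy, scipy, OpenCV 4.12 (cv2) and the standard library are available. Lean on these libraries where they do the work, as an engineer would, in place of code of your own. Each camera call takes 0.05 s, during which the arm holds its last target. There are 200 camera calls.

### The job

Press the lid of the red terrine mould fully down until it is home, then set the mould at the open end of the height gauge and slide it gently, lengthways, under the yellow bar until it is has pushed the black button of the end stop fully in; leave it there, flat on the counter. Do not ram the gauge or crush the lid, and leave the blue mould and everything else on the counter where it is.

Things in the scene. Friction and masses are not known exactly. Their poses are not given: they have to be found in the camera images.
- mould: the red terrine mould to be checked: an upright block-shaped rigid dish, 100 mm long (its x), 64 mm wide (its y), body 50 mm high, about 0.4 kg with its lid; both ends are alike, so either end may lead. Origin: centre of its underside; it starts flat on the counter (z = 0)
- mould_lid (a joint): how far the red mould's flat steel lid stands proud (m): 0 = pressed fully home, starts 5 to 10 mm proud, at most 12. It is guided straight up and down, slides stiffly (about 7 N to move it), stays where left and meets a hard stop when home
- mould_lid_top (a point): centre of the top face of the red mould's lid, moving with it; 58 mm above the mould's origin when home. The lid is a steel plate 92 x 56 mm, 8 mm thick, centred on the mould. Grip the mould by its 64 mm wide body, not by the lid
- gauge: the height gauge, fixed to the counter: a yellow bar across a straight lane. Origin: on the counter under the bar's middle; x is the sliding direction, from the open end (-x) to the end stop (+x); y along the bar. Rails 22 mm high leave a lane 68 mm wide from x = -20 to +42 mm, before them guides flare to about 90 mm at x = -50 mm. The counter is the lane's floor
- gauge_bar (a point): middle of the yellow bar's underside, 60.5 mm above the counter: a mould with its lid home passes with 2.5 mm to spare, one with a proud lid jams. The bar is 24 mm deep along gauge x, 12 mm high; its steel posts, 72.5 mm high, 14 mm wide, stand 51 mm either side of the middle
- stop_button (a joint): how far the black button of the end stop is pushed in (m): 0 = out, as it starts, 0.008 = fully in against a hard stop. Its flat face, 40 mm wide, 6 to 46 mm above the counter, is met by the mould's leading end. It slides stiffly (about 4 N) and stays where left. The carriage that holds it is clamped anew each time: the face when fully in is somewhere between gauge x = +30 and +80 mm, so feel for it
- blue_mould: a like mould in blue, same size and with its own lid: a bystander, not to be moved. Origin: centre of its underside; it may stand nearer to or farther from the gauge than the red one
- jar: amber glass jar, 66 mm across, 110 mm high, bystander; origin under its centre
- herb_jar: green glass jar, 60 mm across, 120 mm high, bystander; origin under its centre
- tubs: stack of brown card tubs, 93 mm across, 74 mm high, bystander; origin under its centre
- mill: small dark wooden pepper mill, 50 mm across, 90 mm high, bystander; origin under its centre

How it is judged:
By the outcome, as a careful person would: the job done as asked, in the order asked, and still so for the second after the job is handed in, with the robot touching nothing.
It also fails if it takes over 72 s, if anything falls off the work surface, if the arm or the gripper's body presses on something with over 40 N, if the wrist force passes 120 N, or if a joint passes its speed limit or range.

## Working session

There is one attempt and no reset: what is moved stays moved. The work goes in short steps, Python scripts to look and compute and a tool call to move; the robot and the scene stay as the last step left them, time stands still between calls to the robot, and variables do not carry over. Pictures are saved under pics/ and viewed, about 8 in all and at most 12, crops included, and the job is handed in when it is done.

Besides the shell and the picture viewer there is one more tool, called after "Emit:" as name(argument=value, ...) on one line, values as JSON. move_arm: Moves the arm, as the interface text tells. Shift numbers are shares of 0.3 m and turn numbers shares of 2 pi rad, none past 1 either way. Its arguments: {"type":"object","properties":{"moves":{"type":"array","items":{"type":"array"}},"squeeze":{"type":"number"}},"required":["moves"]}

```bash
mkdir -p pics; ls; python3 - <<'E'
from plant import get_obs, eyes, env
import cv2,numpy as np
o=get_obs();print({k:np.round(v,3).tolist() for k,v in o.items()})
for n in("scene","top"):
    cv2.imwrite(f"pics/{n}0.png",eyes.camera(n));i=eyes.camera_info(n);print(n,{k:np.round(v,4).tolist() for k,v in i.items()})
E
```

```text
pics
{'clock': 0.0, 'joints': [-1.293, 0.287, 1.578, -0.0, 1.279, -0.15], 'dq': [0.002, -0.0, 0.001, -0.001, -0.001, 0.001], 'tau': [-0.0, -40.598, -29.263, -0.0, 0.006, -0.0], 'tool_pos': [0.28, -0.614, 0.247], 'orientation': [[0.91, 0.415, -0.001], [0.415, -0.91, 0.002], [0.0, -0.002, -1.0]], 'ft_force': [-0.813, 0.48, 0.669], 'torque': [-0.037, -0.012, -0.039], 'opening': 0.085}
scene {'camera_matrix': [[381.1102, 0.0, 326.1081], [0.0, 381.1102, 197.3869], [0.0, 0.0, 1.0]], 'origin': [1.1419, -0.5239, 0.6084], 'orientation': [[0.657, 0.4435, -0.6096], [0.7539, -0.3929, 0.5266], [-0.006, -0.8055, -0.5925]]}
top {'camera_matrix': [[444.3695, 0.0, 310.4717], [0.0, 444.3695, 196.409], [0.0, 0.0, 1.0]], 'origin': [0.3465, -0.0581, 1.263], 'orientation': [[0.1047, -0.9743, 0.1996], [-0.9945, -0.1033, 0.0178], [0.0033, -0.2004, -0.9797]]}
```

View pics/scene0.png

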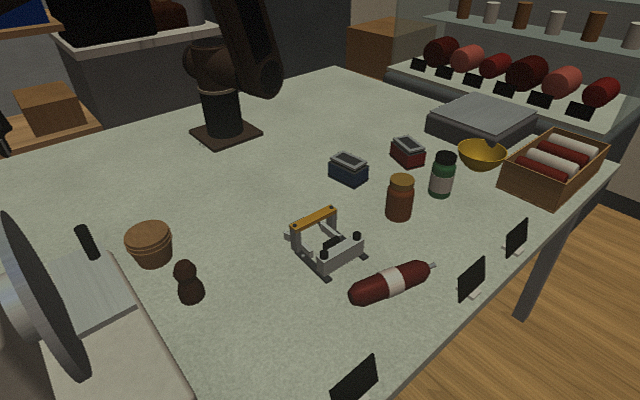

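View pics/top0.png

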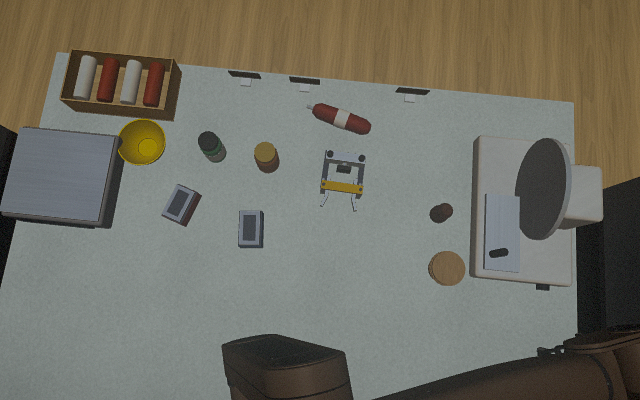

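The red mould is at top px (181,204) and scene (407,152). The blue mould is at top (251,228). The gauge bar is at top (342,187), with its flared open end toward the robot (image down). Next I'll fit poses with the masks.

```bash
cat > h.py <<'E'
from plant import get_obs, eyes, env
import cv2,numpy as np
from scipy.optimize import minimize
I={n:eyes.camera_info(n) for n in("scene","top")}
def proj(n,P):
    i=I[n];c=(np.atleast_2d(P)-i["origin"])@np.array(i["orientation"]);c=c@np.array(i["camera_matrix"]).T
    return c[:,:2]/c[:,2:]
def onplane(n,px,z):
    i=I[n];d=np.array(i["orientation"])@np.linalg.solve(i["camera_matrix"],[px[0],px[1],1.]);o=np.array(i["origin"])
    return o+d*(z-o[2])/d[2]
def box(lx,ly,z0,z1):
    return np.array([[a*lx/2,b*ly/2,z] for a in(-1,1) for b in(-1,1) for z in(z0,z1)])
def pose(P,x,y,t):
    c,s=np.cos(t),np.sin(t);return P@np.array([[c,-s,0],[s,c,0],[0,0,1]]).T+[x,y,0]
S=4
def sil(n,parts,sub=None):
    m=np.zeros((400*S,640*S),np.uint8)
    for P in parts:
        h=cv2.convexHull(proj(n,P).astype(np.float32))
        cv2.fillConvexPoly(m,np.round((h+.5)*S*16).astype(np.int32),1,shift=4)
    return cv2.resize(m.astype(np.float32),(640,400),interpolation=cv2.INTER_AREA)
def fit(parts,masks,x0,extra=0.):
    def cost(p):
        c=0
        for n,m in masks.items():
            s=sil(n,[pose(P,*p[:3]) for P in parts(*p[3:])]);c+=np.abs(s-m).sum()/m.sum()
        return c
    n=len(x0);st=np.array([.01,.01,.15]+[.004]*(n-3))
    r=minimize(cost,x0,method="Nelder-Mead",options=dict(initial_simplex=np.vstack([x0]+[np.array(x0)+np.eye(n)[k]*st for k in range(n)]),xatol=1e-4,fatol=1e-4))
    return r.x,r.fun
def mould(l=.007): return [box(.1,.064,0,.05),box(.092,.056,.05,.058+l)]
E
python3 - <<'E'
from h import *
for n in("scene","top"):
    im=eyes.camera(n); cv2.imwrite(f"pics/{n}1.png",im)
    for t in("mould","blue_mould","gauge","jar","herb_jar","stop_button"):
        for k,r in enumerate(eyes.regions_of(n,t)[:2]):
            print(n,t,round(r["conf"],2),np.round(r["location"],1),r["mask"].sum())
            np.save(f"m_{n}_{t}_{k}.npy",r["mask"])
for n,b in(("scene",(285,195,100,90)),("top",(150,130,230,125))):
    im=cv2.imread(f"pics/{n}1.png");x,y,w,h=b
    f=3 if n=="top" else 6
    cv2.imwrite(f"pics/c_{n}.png",cv2.resize(im[y:y+h,x:x+w],None,fx=f,fy=f,interpolation=cv2.INTER_CUBIC))
E
```

```text
scene mould 0.78 [407.4 153.4] 927
scene blue_mould 0.85 [349.6 173.6] 1199
scene gauge 0.68 [309.4 224.9] 1667
scene jar 0.77 [399.3 199.5] 1235
scene jar 0.52 [442.5 178.2] 989
scene herb_jar 0.79 [442.6 173.8] 1069
top mould 0.86 [178.3 202.1] 1069
top blue_mould 0.96 [252.5 230.1] 932
top gauge 0.96 [341.6 186.1] 783
top jar 0.8 [266.  154.6] 614
top herb_jar 0.78 [209.4 147. ] 605
```

View pics/c_scene.png

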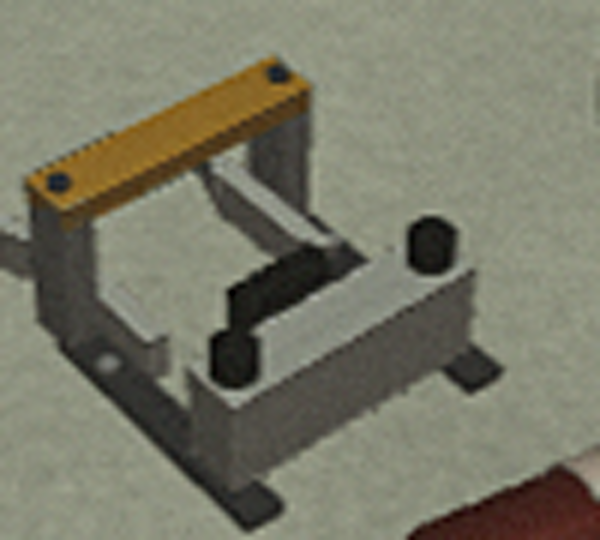

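View pics/c_top.png

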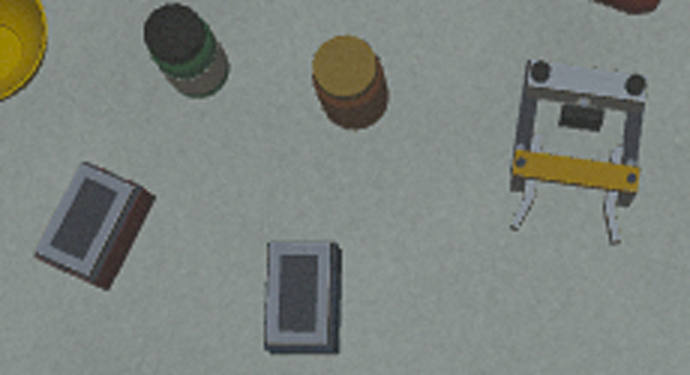

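The crops show the gauge clearly: the orange bar, the flared guides toward the robot and the black button between the rails. The moulds are unobstructed. Now fitting.

```bash
python3 - <<'E'
from h import *
M=lambda t:{n:np.load(f"m_{n}_{t}_0.npy").astype(np.float32) for n in("scene","top")}
for t,px in(("mould",(181,204)),("blue_mould",(251,228))):
    x0=onplane("top",px,.055)[:2]
    for ns in(("scene","top"),("top",),("scene",)):
        m={k:v for k,v in M(t).items() if k in ns}
        best=min((fit(mould,m,[*x0,a,.007]) for a in(-.5,0,.5)),key=lambda r:r[1]);print(t,ns,np.round(best[0],4),round(best[1],3))
# bar by colour
ms={}
for n,(x,y,w,h) in(("scene",(285,195,60,45)),("top",(315,170,55,30))):
    im=cv2.imread(f"pics/{n}1.png");hsv=cv2.cvtColor(im,cv2.COLOR_BGR2HSV)
    m=((hsv[...,0]>10)&(hsv[...,0]<28)&(hsv[...,1]>130)).astype(np.uint8);r=np.zeros_like(m);r[y:y+h,x:x+w]=m[y:y+h,x:x+w]
    hull=cv2.convexHull(cv2.findNonZero(r));f=np.zeros_like(r);cv2.fillConvexPoly(f,hull,1);ms[n]=f.astype(np.float32);print(n,r.sum(),f.sum())
x0=onplane("top",(342,186),.0725)[:2]
bar=lambda L=.116:[box(.024,L,.0605,.0725)]
for ns in(("scene","top"),("top",),("scene",)):
    m={k:ms[k] for k in ns}
    b=fit(bar,m,[*x0,-.05,.116]);print("bar",ns,np.round(b[0],4),round(b[1],3))
for n,px,z in(("top",(266-0,152),.110),("top",(208,142),.12)): print(onplane(n,px,z))
print("button top near", onplane("top",(150+581/3,130+105/3),.046), onplane("top",(150+582/3,130+130/3),.046))
E
```

```text
mould ('scene', 'top') [ 0.5366  0.3251 -0.3121  0.0063] 0.161
mould ('top',) [ 0.5366  0.3236 -0.3019  0.0088] 0.049
mould ('scene',) [ 0.533   0.3335 -0.3873  0.0019] 0.047
blue_mould ('scene', 'top') [0.4902 0.1215 0.0864 0.0123] 0.135
blue_mould ('top',) [0.4898 0.1207 0.1009 0.0123] 0.052
blue_mould ('scene',) [0.4868 0.1268 0.0484 0.0082] 0.037
scene 464 528
top 325 382
bar ('scene', 'top') [ 0.6263 -0.1172 -0.0366  0.1162] 0.279
bar ('top',) [ 0.6274 -0.1182 -0.0454  0.1141] 0.088
bar ('scene',) [ 0.6239 -0.1147 -0.0425  0.1145] 0.078
[0.69063405 0.0951863  0.11      ]
[0.69897777 0.25249287 0.12      ]
button top near [ 0.69488753 -0.12014605  0.046     ] [ 0.67069021 -0.12327421  0.046     ]
```

```bash
python3 - <<'E'
from h import *
g=lambda n,u,v,z: onplane(n,(150+(u+.5)/3-.5,130+(v+.5)/3-.5),z)
q=[g("top",u,v,.064) for u,v in((37,254),(85,163),(134,184),(92,277))]
print(np.round(q,4),np.mean(q,0))
for a,b in((0,1),(3,2)):
    d=q[b]-q[a];print(np.linalg.norm(d),np.arctan2(d[1],d[0]))
R=np.array(get_obs()["orientation"]);print(R, np.arctan2(R[1,0],R[0,0]))
# overlay fits
for n,(x,y,w,h),f in(("scene",(285,125,150,130),5),("top",(150,140,230,120),3)):
    im=cv2.imread(f"pics/{n}1.png");im=cv2.resize(im[y:y+h,x:x+w],None,fx=f,fy=f)
    for parts in([pose(P,.536,.325,-.305) for P in mould(.007)],[pose(P,.490,.1215,.09) for P in mould(.008)],[pose(P,.6265,-.1175,-.044) for P in [box(.024,.116,.0605,.0725)]]):
        for P in parts:
            c=cv2.convexHull(proj(n,P).astype(np.float32));c=(c-[x,y]+.5)*f
            cv2.polylines(im,[np.round(c).astype(int)],True,(0,255,0),1)
    cv2.imwrite(f"pics/o_{n}.png",im)
a=cv2.imread("pics/o_scene.png");cv2.imwrite("pics/o_scene.png",cv2.resize(a,(690,598)))
E
```

```text
[[0.4985 0.3613 0.064 ]
 [0.5871 0.3319 0.064 ]
 [0.5722 0.2839 0.064 ]
 [0.4829 0.3082 0.064 ]] [0.53516425 0.32129151 0.064     ]
0.09332609156771186 -0.3208175005663677
0.09257075685376567 -0.2656617944512702
[[ 9.09871670e-01  4.14889797e-01  1.07136307e-05]
 [ 4.14889797e-01 -9.09871666e-01 -9.03140365e-05]
 [-2.77223433e-05  8.66191593e-05 -9.99999996e-01]] 0.42782168018841266
```

View pics/o_scene.png

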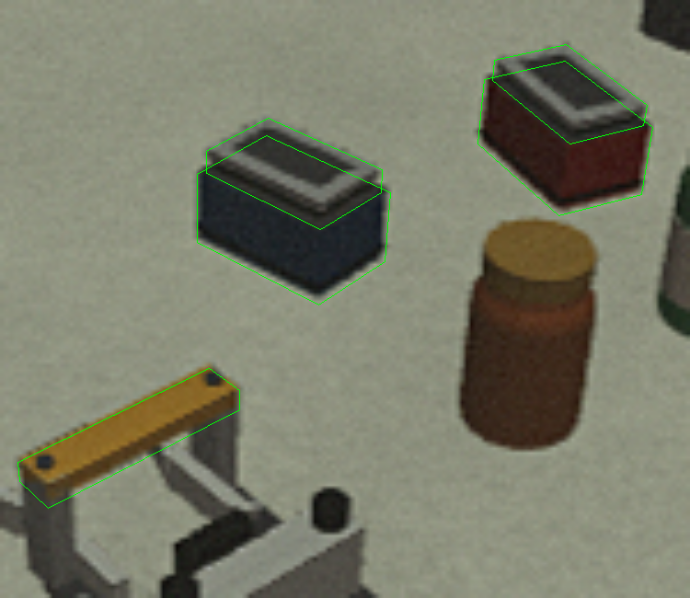

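View pics/o_top.png

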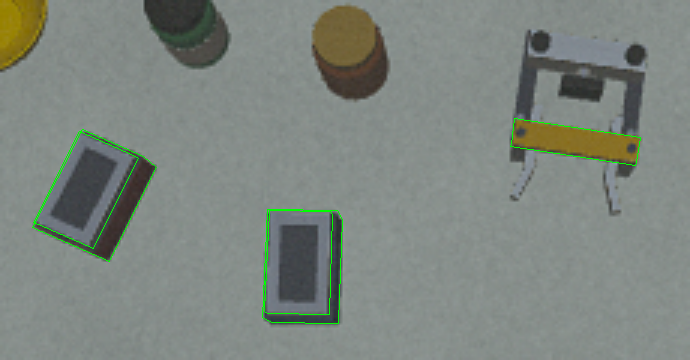

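```bash
cat > to.py <<'E'
import sys
from h import *
from scipy.spatial.transform import Rotation as Ro
def to(x,y,z,yaw):
    o=get_obs();R=np.array(o["orientation"]);c,s=np.cos(yaw),np.sin(yaw)
    T=np.array([[c,s,0],[s,-c,0],[0,0,-1.]])
    print(np.round(R.T@(np.array([x,y,z])-o["tool_pos"])/.3,4).tolist(),np.round(Ro.from_matrix(R.T@T).as_rotvec()/2/np.pi,4).tolist())
    return o
if __name__=="__main__":
    o=to(*map(float,sys.argv[1:5]));print(o["clock"],np.round(o["tool_pos"],4),np.round(o["ft_force"],2),o["opening"],np.round(o["joints"],2))
E
python3 to.py .47 -.36 .2 .06
```

```text
[0.9275, -0.5082, 0.1612] [0.0, 0.0, 0.0585]
0.8 [ 0.2801 -0.6142  0.2484] [ 0.33  0.81 -0.6 ] 0.08558776551647986 [-1.29  0.29  1.58 -0.    1.28 -0.15]
```

Emit:
move_arm(moves=[[[0.93,-0.51,0.16],[0,0,0.0585],0],[[0.93,-0.51,0.16],[0,0,0.0585],0],[[0.93,-0.51,0.16],[0,0,0.0585],0],[[0.93,-0.51,0.16],[0,0,0.0585],0],[[0.93,-0.51,0.16],[0,0,0.0585],0],[[0.93,-0.51,0.16],[0,0,0.0585],0],[[0.93,-0.51,0.16],[0,0,0.0585],0]])

```text
clock: 1.68
tool_pos: [0.4707, -0.359, 0.2005]
orientation: [[0.998, 0.062, -0.0], [0.062, -0.998, -0.001], [-0.0, 0.001, -1.0]]
ft_force: [-1.2, -0.7, 0.8]
opening: 0.0001
```

```bash
python3 to.py .53 -.08 .2 -.305
```

```text
[0.2547, -0.9162, 0.001] [0.0001, 0.0, 0.0584]
1.675 [ 0.4707 -0.359   0.2005] [-1.22 -0.71  0.76] 0.0001324162484239078 [-0.82  0.15  1.83 -0.    1.16  0.69]
```

Emit:
move_arm(moves=[[[0.255,-0.916,0],[0,0,0.0584],0],[[0.255,-0.916,0],[0,0,0.0584],0],[[0.255,-0.916,0],[0,0,0.0584],0],[[0.255,-0.916,0],[0,0,0.0584],0],[[0.255,-0.916,0],[0,0,0.0584],0],[[0.255,-0.916,0],[0,0,0.0584],0]])

```text
clock: 2.42
tool_pos: [0.5307, -0.08, 0.201]
orientation: [[0.954, -0.3, 0.001], [-0.3, -0.954, -0.001], [0.001, 0.0, -1.0]]
ft_force: [-0.4, 0.4, -0.1]
opening: -0.0002
```

```bash
python3 to.py .53 .17 .2 -.305
```

```text
[-0.2526, -0.7942, 0.0027] [0.0001, -0.0002, -0.0]
2.425 [ 0.5307 -0.08    0.201 ] [-0.41  0.43 -0.08] -0.0002342798861443586 [-0.34  0.03  1.96 -0.    1.15  1.54]
```

Emit:
move_arm(moves=[[[-0.253,-0.794,0],[0,0,0],0],[[-0.253,-0.794,0],[0,0,0],0],[[-0.253,-0.794,0],[0,0,0],0],[[-0.253,-0.794,0],[0,0,0],0],[[-0.253,-0.794,0],[0,0,0],0],[[-0.253,-0.794,0],[0,0,0],0]])

```text
clock: 3.18
tool_pos: [0.5306, 0.1679, 0.2005]
orientation: [[0.953, -0.303, 0.0], [-0.303, -0.953, -0.001], [0.001, 0.001, -1.0]]
ft_force: [0.1, 0.2, -0.0]
opening: -0.0002
```

```bash
python3 to.py .536 .325 .1 -.305
```

```text
[-0.1421, -0.5045, 0.3345] [0.0001, -0.0001, -0.0005]
3.175 [0.5306 0.1679 0.2005] [ 0.1   0.2  -0.04] -0.00015892756065908215 [ 0.12  0.07  1.91 -0.    1.16  2.  ]
```

Emit:
move_arm(moves=[[[-0.142,-0.5,0],[0,0,0],0],[[-0.142,-0.504,0],[0,0,0],0],[[-0.142,-0.504,0.17],[0,0,0],0],[[-0.142,-0.504,0.33],[0,0,0],0],[[-0.142,-0.504,0.335],[0,0,0],0],[[-0.142,-0.504,0.335],[0,0,0],0]])

```text
clock: 3.92
tool_pos: [0.5367, 0.3253, 0.1014]
orientation: [[0.952, -0.305, 0.002], [-0.305, -0.952, 0.001], [0.002, -0.001, -1.0]]
ft_force: [0.1, 0.9, 0.1]
opening: 0.0003
```

```bash
python3 - <<'E'
from h import *
a=eyes.camera("scene")[100:220,350:480];b=eyes.camera("top")[150:270,120:250]
cv2.imwrite("pics/press.png",cv2.resize(np.hstack([a,b]),None,fx=3,fy=3,interpolation=cv2.INTER_CUBIC))
o=get_obs();print(o["tool_pos"],o["ft_force"],o["clock"])
E
```

```text
[0.53732523 0.32618668 0.10307794] [-0.06464192 -0.25145765  0.60602763] 4.025
```

View pics/press.png

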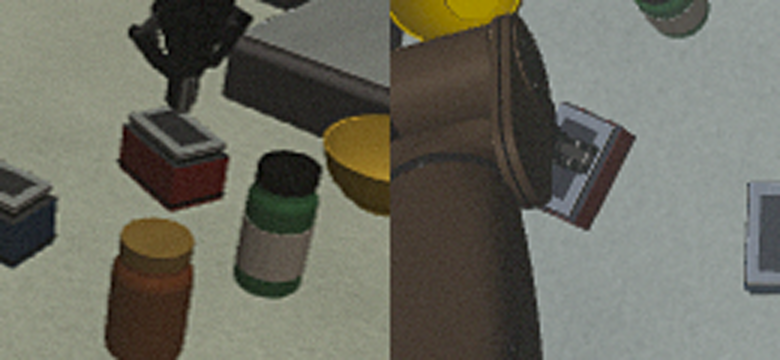

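Emit:
move_arm(moves=[[[0,0,0.02],[0,0,0],0],[[0,0,0.04],[0,0,0],0],[[0,0,0.04],[0,0,0],0]])

```text
clock: 4.4
tool_pos: [0.5343, 0.3265, 0.0872]
orientation: [[0.953, -0.302, -0.001], [-0.302, -0.953, -0.0], [-0.001, 0.001, -1.0]]
ft_force: [-0.0, 1.1, 0.1]
opening: -0.0001
```

Emit:
move_arm(moves=[[[0,0,0.01],[0,0,0],0],[[0,0,0.015],[0,0,0],0],[[0,0,0.015],[0,0,0],0]])

```text
clock: 4.78
tool_pos: [0.5347, 0.3267, 0.0831]
orientation: [[0.953, -0.302, -0.0], [-0.302, -0.953, -0.0], [-0.0, 0.0, -1.0]]
ft_force: [-0.3, -0.1, -0.0]
opening: -0.0
```

Emit:
move_arm(moves=[[[0,0,0.005],[0,0,0],0],[[0,0,0.01],[0,0,0],0],[[0,0,0.01],[0,0,0],0]])

```text
clock: 5.15
tool_pos: [0.535, 0.3268, 0.0809]
orientation: [[0.953, -0.302, 0.0], [-0.302, -0.953, 0.0], [0.0, -0.0, -1.0]]
ft_force: [-1.9, 0.2, 3.6]
opening: 0.0002
```

Emit:
move_arm(moves=[[[0,0,0.005],[0,0,0],0],[[0,0,0.01],[0,0,0],0],[[0,0,0.01],[0,0,0],0]])

```text
clock: 5.52
tool_pos: [0.535, 0.3268, 0.0783]
orientation: [[0.953, -0.302, 0.0], [-0.302, -0.953, 0.0], [0.0, -0.0, -1.0]]
ft_force: [-2.5, -2.2, 4.5]
opening: 0.0001
```

Emit:
move_arm(moves=[[[0,0,0.005],[0,0,0],0],[[0,0,0.007],[0,0,0],0],[[0,0,0.007],[0,0,0],0]])

```text
clock: 5.9
tool_pos: [0.535, 0.3268, 0.0763]
orientation: [[0.953, -0.302, 0.0], [-0.302, -0.953, -0.0], [0.0, -0.0, -1.0]]
ft_force: [-2.5, -1.0, 5.6]
opening: -0.0001
```

Emit:
move_arm(moves=[[[0,0,0.003],[0,0,0],0],[[0,0,0.005],[0,0,0],0],[[0,0,0.005],[0,0,0],0]])

```text
clock: 6.28
tool_pos: [0.535, 0.3268, 0.0751]
orientation: [[0.953, -0.302, -0.0], [-0.302, -0.953, -0.0], [-0.0, 0.0, -1.0]]
ft_force: [-2.6, -1.3, 8.0]
opening: -0.0002
```

Emit:
move_arm(moves=[[[0,0,0.002],[0,0,0],0],[[0,0,0.003],[0,0,0],0],[[0,0,0.003],[0,0,0],0]])

```text
clock: 6.65
tool_pos: [0.5351, 0.3269, 0.075]
orientation: [[0.953, -0.302, -0.0], [-0.302, -0.953, -0.0], [-0.0, 0.0, -1.0]]
ft_force: [-4.8, -3.3, 11.1]
opening: 0.0001
```

Emit:
move_arm(moves=[[[0,0,0.002],[0,0,0],0],[[0,0,0.003],[0,0,0],0],[[0,0,0.003],[0,0,0],0]])

```text
clock: 7.02
tool_pos: [0.5351, 0.3269, 0.075]
orientation: [[0.953, -0.302, -0.001], [-0.302, -0.953, -0.001], [-0.0, 0.001, -1.0]]
ft_force: [-6.5, -3.3, 13.5]
opening: 0.0
```

Emit:
move_arm(moves=[[[0,0,0.002],[0,0,0],0],[[0,0,0.003],[0,0,0],0],[[0,0,0.003],[0,0,0],0]])

```text
clock: 7.4
tool_pos: [0.5351, 0.3269, 0.075]
orientation: [[0.953, -0.301, -0.001], [-0.301, -0.953, -0.001], [-0.001, 0.001, -1.0]]
ft_force: [-6.9, -3.7, 18.1]
opening: 0.0002
```

Emit:
move_arm(moves=[[[0,0,-0.05],[0,0,0],0],[[0,0,-0.15],[0,0,0],0.5],[[0,0,-0.15],[0,0,0],1],[[0,0,-0.15],[0,0,0],1],[[0,0,-0.15],[0,0,0],1],[[0,0,-0.15],[0,0,0],1]])

```text
clock: 8.15
tool_pos: [0.5343, 0.3265, 0.1147]
orientation: [[0.953, -0.302, -0.002], [-0.302, -0.953, -0.001], [-0.002, 0.001, -1.0]]
ft_force: [0.4, -0.2, -0.1]
opening: 0.0854
```

```bash
python3 to.py .536 .3255 .032 -.303
```

```text
[0.0068, 0.001, 0.2758] [0.0002, 0.0003, -0.0006]
8.15 [0.5343 0.3265 0.1147] [ 0.37 -0.22 -0.08] 0.08543241342087034 [0.39 0.32 1.8  0.   1.03 2.26]
```

Emit:
move_arm(moves=[[[0.005,0,0.07],[0,0,0],1],[[0.005,0,0.14],[0,0,0],1],[[0.005,0,0.14],[0,0,0],1]])

```text
clock: 8.52
tool_pos: [0.5338, 0.3252, 0.0699]
orientation: [[0.953, -0.302, -0.007], [-0.302, -0.953, -0.003], [-0.006, 0.005, -1.0]]
ft_force: [-0.1, -0.6, -0.1]
opening: 0.0857
```

Emit:
move_arm(moves=[[[0,0,0.03],[0,0,0],1],[[0,0,0.06],[0,0,0],1],[[0,0,0.09],[0,0,0],1],[[0,0,0.12],[0,0,0],1],[[0,0,0.135],[0,0,0],1],[[0,0,0.135],[0,0,0],1]])

```text
clock: 9.28
tool_pos: [0.536, 0.3262, 0.033]
orientation: [[0.953, -0.302, -0.001], [-0.302, -0.953, -0.0], [-0.001, 0.001, -1.0]]
ft_force: [-0.1, 0.6, -0.1]
opening: 0.0852
```

Close gently; check for a balanced grasp.

Emit:
move_arm(moves=[[[0,0,0],[0,0,0],0.8],[[0,0,0],[0,0,0],0.7],[[0,0,0],[0,0,0],0.6],[[0,0,0],[0,0,0],0.6],[[0,0,0],[0,0,0],0.6],[[0,0,0],[0,0,0],0.6]], squeeze=35)

```text
clock: 10.02
tool_pos: [0.5367, 0.3264, 0.0342]
orientation: [[0.953, -0.302, 0.001], [-0.302, -0.953, 0.0], [0.001, -0.0, -1.0]]
ft_force: [0.4, -0.8, 3.8]
opening: 0.0635
```

Emit:
move_arm(moves=[[[0,0,-0.1],[0,0,0],0.5],[[0,0,-0.25],[0,0,0],0.5],[[0,0,-0.35],[0,0,0],0.5],[[0,0,-0.4],[0,0,0],0.5],[[0,0,-0.4],[0,0,0],0.5],[[0,0,-0.4],[0,0,0],0.5]])

```text
clock: 10.78
tool_pos: [0.5348, 0.3257, 0.1508]
orientation: [[0.953, -0.302, -0.004], [-0.302, -0.953, -0.002], [-0.004, 0.003, -1.0]]
ft_force: [0.2, 1.2, -6.0]
opening: 0.0634
```

```bash
python3 to.py .53 .07 .15 -.15
```

```text
[0.242, 0.8175, 0.004] [0.0004, 0.0006, -0.0249]
10.775 [0.5348 0.3257 0.1508] [ 0.25  1.17 -5.99] 0.0633998488269455 [0.39 0.28 1.78 0.   1.09 2.26]
```

Emit:
move_arm(moves=[[[0.04,0.14,0],[0,0,-0.004],0.5],[[0.08,0.28,0],[0,0,-0.01],0.5],[[0.12,0.42,0],[0,0,-0.015],0.5],[[0.17,0.56,0],[0,0,-0.02],0.5],[[0.21,0.7,0],[0,0,-0.025],0.5],[[0.242,0.8175,0],[0,0,-0.025],0.5],[[0.242,0.8175,0],[0,0,-0.025],0.5]])

```text
clock: 11.65
tool_pos: [0.5304, 0.0684, 0.1516]
orientation: [[0.988, -0.153, -0.003], [-0.153, -0.988, -0.0], [-0.003, 0.001, -1.0]]
ft_force: [-0.2, 0.2, -4.8]
opening: 0.0634
```

```bash
python3 - <<'E'
from to import *
g=np.array([.6265,-.1172]);d=np.array([np.cos(.044),-np.sin(.044)]);p=g-.125*d;print(p)
o=to(*p,.15,-.044);print(o["tool_pos"],o["clock"])
E
```

```text
[ 0.50162098 -0.11170177]
[-0.003, 0.608, 0.0058] [0.0001, 0.0005, -0.0174]
[0.53038415 0.06840908 0.15160728] 11.65
```

Then descend to 4 mm above the counter, and look.

Emit:
move_arm(moves=[[[0,0.15,0],[0,0,-0.004],0.5],[[0,0.3,0],[0,0,-0.01],0.5],[[0,0.45,0],[0,0,-0.0174],0.5],[[-0.003,0.6,0],[0,0,-0.0174],0.5],[[-0.003,0.608,0],[0,0,-0.0174],0.5],[[-0.003,0.608,0.12],[0,0,-0.0174],0.5],[[-0.003,0.608,0.24],[0,0,-0.0174],0.5],[[-0.003,0.608,0.33],[0,0,-0.0174],0.5],[[-0.003,0.608,0.36],[0,0,-0.0174],0.5],[[-0.003,0.608,0.36],[0,0,-0.0174],0.5]])

```text
clock: 12.9
tool_pos: [0.5032, -0.1088, 0.045]
orientation: [[0.999, -0.039, -0.001], [-0.039, -0.999, 0.001], [-0.001, -0.001, -1.0]]
ft_force: [-0.0, -0.5, -5.2]
opening: 0.0632
```

```bash
python3 - <<'E'
from to import *
to(.5016,-.1117,.038,-.044)
a=eyes.camera("scene")[150:290,250:390];b=eyes.camera("top")[140:280,270:410]
cv2.imwrite("pics/place.png",cv2.resize(np.hstack([a,b]),None,fx=2.8,fy=2.8,interpolation=cv2.INTER_CUBIC))
E
```

```text
[-0.005, 0.01, 0.0233] [-0.0001, 0.0002, 0.0007]
```

View pics/place.png

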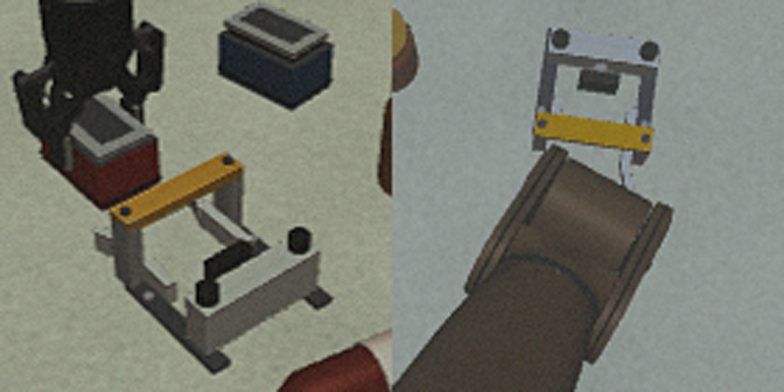

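The mould hangs just in front of the flared end, lid flush, roughly in line with the lane. I'll lower it to contact.

Emit:
move_arm(moves=[[[-0.005,0.01,0.01],[0,0,0.0007],0.5],[[-0.005,0.01,0.023],[0,0,0.0007],0.5],[[-0.005,0.01,0.023],[0,0,0.0007],0.5],[[-0.005,0.01,0.023],[0,0,0.0007],0.5]])

```text
clock: 13.5
tool_pos: [0.5018, -0.1127, 0.0387]
orientation: [[0.999, -0.045, 0.0], [-0.045, -0.999, 0.0], [0.0, -0.0, -1.0]]
ft_force: [0.0, -0.5, -4.8]
opening: 0.0636
```

Emit:
move_arm(moves=[[[0,0,0.005],[0,0,0],0.5],[[0,0,0.007],[0,0,0],0.5],[[0,0,0.007],[0,0,0],0.5],[[0,0,0.007],[0,0,0],0.5]])

```text
clock: 14.0
tool_pos: [0.5018, -0.1126, 0.0365]
orientation: [[0.999, -0.045, -0.0], [-0.045, -0.999, 0.0], [-0.0, -0.0, -1.0]]
ft_force: [0.3, -0.4, -5.2]
opening: 0.0634
```

Emit:
move_arm(moves=[[[0,0,0.005],[0,0,0],0.5],[[0,0,0.007],[0,0,0],0.5],[[0,0,0.007],[0,0,0],0.5]])

```text
clock: 14.38
tool_pos: [0.5017, -0.1126, 0.0343]
orientation: [[0.999, -0.045, -0.0], [-0.045, -0.999, 0.0], [-0.0, -0.0, -1.0]]
ft_force: [0.3, -0.6, -4.9]
opening: 0.0631
```

Emit:
move_arm(moves=[[[0.02,0,0],[0,0,0],0.5],[[0.04,0,0],[0,0,0],0.5],[[0.06,0,0],[0,0,0],0.5],[[0.08,0,0],[0,0,0],0.5],[[0.1,0,0],[0,0,0],0.5],[[0.12,0,0],[0,0,0],0.5],[[0.13,0,0],[0,0,0],0.5],[[0.13,0,0],[0,0,0],0.5]])

```text
clock: 15.38
tool_pos: [0.5409, -0.1144, 0.0344]
orientation: [[0.999, -0.045, -0.0], [-0.045, -0.999, -0.0], [-0.0, 0.0, -1.0]]
ft_force: [0.4, 0.7, -4.9]
opening: 0.0635
```

Emit:
move_arm(moves=[[[0,0,0.004],[0,0,0],0.5],[[0,0,0.005],[0,0,0],0.5],[[0,0,0.005],[0,0,0],0.5]])

```text
clock: 15.75
tool_pos: [0.5408, -0.1144, 0.0342]
orientation: [[0.999, -0.045, -0.0], [-0.045, -0.999, 0.0], [-0.0, -0.0, -1.0]]
ft_force: [-4.1, 0.7, 5.4]
opening: 0.0634
```

Emit:
move_arm(moves=[[[0.02,0,0],[0,0,0],0.5],[[0.04,0,0],[0,0,0],0.5],[[0.05,0,0],[0,0,0],0.5],[[0.05,0,0],[0,0,0],0.5]])

```text
clock: 16.25
tool_pos: [0.5561, -0.1154, 0.0342]
orientation: [[0.999, -0.044, 0.0], [-0.044, -0.999, -0.001], [0.0, 0.001, -1.0]]
ft_force: [-3.4, -0.2, 6.0]
opening: 0.0633
```

Emit:
move_arm(moves=[[[0.01,0,0],[0,0,0],0.5],[[0.02,0,0],[0,0,0],0.5],[[0.02,0,0],[0,0,0],0.5]])

```text
clock: 16.62
tool_pos: [0.562, -0.1157, 0.0342]
orientation: [[0.999, -0.045, 0.0], [-0.045, -0.999, -0.0], [0.0, 0.0, -1.0]]
ft_force: [-4.2, -0.5, 5.3]
opening: 0.0634
```

Emit:
move_arm(moves=[[[0,0,0],[0,0,0],0.8],[[0,0,0],[0,0,0],0.95],[[0,0,0],[0,0,0],0.95],[[0,0,-0.1],[0,0,0],0.95],[[0,0,-0.25],[0,0,0],0.95],[[0,0,-0.35],[0,0,0],0.95],[[0,0,-0.35],[0,0,0],0.25],[[-0.15,0,-0.35],[0,0,0],0.25],[[-0.28,0,-0.35],[0,0,0],0.25],[[-0.28,0,-0.35],[0,0,0],0.25],[[-0.28,0,-0.35],[0,0,0],0.25]])

```text
clock: 18.0
tool_pos: [0.478, -0.1116, 0.1373]
orientation: [[0.999, -0.045, -0.0], [-0.045, -0.999, 0.0], [-0.0, -0.0, -1.0]]
ft_force: [0.5, -1.3, -0.7]
opening: 0.0214
```

```bash
python3 - <<'E'
from to import *
o=get_obs();print(o["tool_pos"],o["opening"],o["joints"])
to(.475,-.112,.032,-.044)
a=eyes.camera("scene")[150:290,250:390];b=eyes.camera("top")[140:280,270:410]
cv2.imwrite("pics/rel.png",cv2.resize(np.hstack([a,b]),None,fx=2.8,fy=2.8,interpolation=cv2.INTER_CUBIC))
E
```

```text
[ 0.47795645 -0.11159886  0.13729167] 0.02140099128210844 [-4.36493111e-01  2.34590531e-03  2.11198342e+00  1.38028395e-04
  1.02751204e+00  1.17923479e+00]
[-0.0097, 0.0019, 0.351] [-0.0, 0.0, -0.0002]
```

View pics/rel.png

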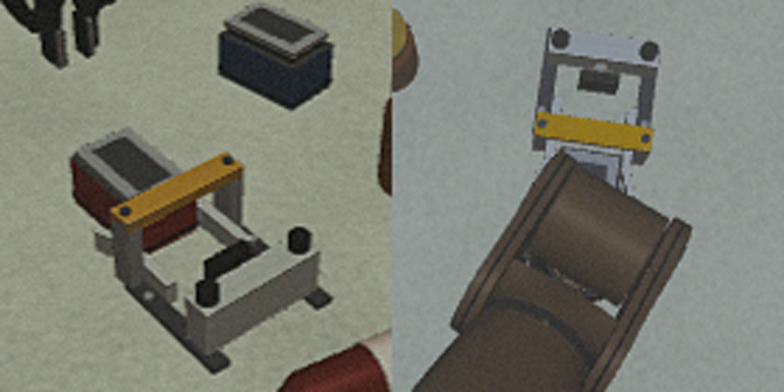

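The mould is straight between the guides with its lid passing beneath the bar. The fingers are behind it. I'll descend and push.

Emit:
move_arm(moves=[[[-0.005,0,0.12],[0,0,0],0.25],[[-0.005,0,0.24],[0,0,0],0.25],[[-0.005,0,0.33],[0,0,0],0.25],[[-0.005,0,0.355],[0,0,0],0.25],[[-0.005,0,0.355],[0,0,0],0.25]])

```text
clock: 18.73
tool_pos: [0.4768, -0.1116, 0.0314]
orientation: [[0.999, -0.044, -0.0], [-0.044, -0.999, 0.0], [-0.0, -0.0, -1.0]]
ft_force: [-0.5, 0.0, 0.2]
opening: 0.0217
```

Emit:
move_arm(moves=[[[0.03,0,0],[0,0,0],0.25],[[0.05,0,0],[0,0,0],0.25],[[0.07,0,0],[0,0,0],0.25],[[0.09,0,0],[0,0,0],0.25],[[0.1,0,0],[0,0,0],0.25],[[0.1,0,0],[0,0,0],0.25]])

```text
clock: 19.48
tool_pos: [0.5062, -0.1127, 0.0313]
orientation: [[0.999, -0.044, -0.0], [-0.044, -0.999, 0.0], [-0.0, -0.0, -1.0]]
ft_force: [-2.4, 0.5, 0.3]
opening: 0.0215
```

Emit:
move_arm(moves=[[[0.01,0,0],[0,0,0],0.25],[[0.02,0,0],[0,0,0],0.25],[[0.03,0,0],[0,0,0],0.25],[[0.04,0,0],[0,0,0],0.25],[[0.05,0,0],[0,0,0],0.25],[[0.05,0,0],[0,0,0],0.25]])

```text
clock: 20.23
tool_pos: [0.5218, -0.1136, 0.0315]
orientation: [[0.999, -0.045, 0.001], [-0.045, -0.999, -0.0], [0.001, 0.0, -1.0]]
ft_force: [-1.0, -0.1, -1.4]
opening: 0.0213
```

Emit:
move_arm(moves=[[[0.01,0,0],[0,0,0],0.25],[[0.02,0,0],[0,0,0],0.25],[[0.03,0,0],[0,0,0],0.25],[[0.04,0,0],[0,0,0],0.25],[[0.05,0,0],[0,0,0],0.25],[[0.05,0,0],[0,0,0],0.25]])

```text
clock: 20.98
tool_pos: [0.5369, -0.1143, 0.0316]
orientation: [[0.999, -0.045, 0.001], [-0.045, -0.999, -0.0], [0.002, 0.0, -1.0]]
ft_force: [-1.2, 1.2, -0.7]
opening: 0.0218
```

Emit:
move_arm(moves=[[[0.01,0,0],[0,0,0],0.25],[[0.02,0,0],[0,0,0],0.25],[[0.03,0,0],[0,0,0],0.25],[[0.03,0,0],[0,0,0],0.25]])

```text
clock: 21.48
tool_pos: [0.5459, -0.1146, 0.0315]
orientation: [[0.999, -0.045, 0.001], [-0.045, -0.999, -0.0], [0.001, 0.0, -1.0]]
ft_force: [-1.5, -0.0, 0.2]
opening: 0.0213
```

Emit:
move_arm(moves=[[[0.01,0,0],[0,0,0],0.25],[[0.02,0,0],[0,0,0],0.25],[[0.02,0,0],[0,0,0],0.25]])

```text
clock: 21.85
tool_pos: [0.5518, -0.1149, 0.0315]
orientation: [[0.999, -0.045, 0.001], [-0.045, -0.999, -0.0], [0.001, 0.0, -1.0]]
ft_force: [-1.1, 0.2, -0.1]
opening: 0.0213
```

Emit:
move_arm(moves=[[[0.005,0,0],[0,0,0],0.25],[[0.01,0,0],[0,0,0],0.25],[[0.015,0,0],[0,0,0],0.25],[[0.02,0,0],[0,0,0],0.25],[[0.02,0,0],[0,0,0],0.25]])

```text
clock: 22.48
tool_pos: [0.5575, -0.1151, 0.0314]
orientation: [[0.999, -0.045, 0.001], [-0.045, -0.999, -0.0], [0.001, 0.0, -1.0]]
ft_force: [-3.3, 0.8, 1.6]
opening: 0.0214
```

Emit:
move_arm(moves=[[[0.005,0,0],[0,0,0],0.25],[[0.01,0,0],[0,0,0],0.25],[[0.01,0,0],[0,0,0],0.25]])

```text
clock: 22.85
tool_pos: [0.5605, -0.1152, 0.0314]
orientation: [[0.999, -0.045, 0.001], [-0.045, -0.999, -0.0], [0.001, 0.0, -1.0]]
ft_force: [-2.4, 0.8, 0.8]
opening: 0.0214
```

Emit:
move_arm(moves=[[[0.005,0,0],[0,0,0],0.25],[[0.01,0,0],[0,0,0],0.25],[[0.01,0,0],[0,0,0],0.25]])

```text
clock: 23.22
tool_pos: [0.5635, -0.1154, 0.0314]
orientation: [[0.999, -0.045, 0.001], [-0.045, -0.999, -0.0], [0.001, 0.0, -1.0]]
ft_force: [-2.1, -0.0, 0.6]
opening: 0.0217
```

Emit:
move_arm(moves=[[[0.005,0,0],[0,0,0],0.25],[[0.01,0,0],[0,0,0],0.25],[[0.01,0,0],[0,0,0],0.25]])

```text
clock: 23.6
tool_pos: [0.5665, -0.1155, 0.0314]
orientation: [[0.999, -0.045, 0.001], [-0.045, -0.999, -0.0], [0.001, 0.0, -1.0]]
ft_force: [-1.7, 0.4, -0.6]
opening: 0.0214
```

Emit:
move_arm(moves=[[[0.005,0,0],[0,0,0],0.25],[[0.007,0,0],[0,0,0],0.25],[[0.007,0,0],[0,0,0],0.25]])

```text
clock: 23.98
tool_pos: [0.5684, -0.1156, 0.0314]
orientation: [[0.999, -0.045, 0.0], [-0.045, -0.999, -0.0], [0.0, -0.0, -1.0]]
ft_force: [-2.2, -0.2, -1.2]
opening: 0.0216
```

Emit:
move_arm(moves=[[[0.005,0,0],[0,0,0],0.25],[[0.007,0,0],[0,0,0],0.25],[[0.007,0,0],[0,0,0],0.25]])

```text
clock: 24.35
tool_pos: [0.5705, -0.1157, 0.0314]
orientation: [[0.999, -0.045, 0.0], [-0.045, -0.999, -0.0], [0.0, 0.0, -1.0]]
ft_force: [-2.2, 0.1, -0.1]
opening: 0.0214
```

Emit:
move_arm(moves=[[[0.005,0,0],[0,0,0],0.25],[[0.01,0,0],[0,0,0],0.25],[[0.01,0,0],[0,0,0],0.25]])

```text
clock: 24.72
tool_pos: [0.5718, -0.1157, 0.0314]
orientation: [[0.999, -0.044, -0.005], [-0.044, -0.999, 0.001], [-0.005, -0.0, -1.0]]
ft_force: [-8.0, -0.3, 5.8]
opening: 0.0214
```

Emit:
move_arm(moves=[[[0.005,0,0],[0,0,0],0.25],[[0.007,0,0],[0,0,0],0.25],[[0.007,0,0],[0,0,0],0.25]])

```text
clock: 25.1
tool_pos: [0.5736, -0.1158, 0.0314]
orientation: [[0.999, -0.044, -0.006], [-0.044, -0.999, 0.001], [-0.006, -0.001, -1.0]]
ft_force: [-9.2, -1.1, 5.8]
opening: 0.0215
```

```bash
python3 - <<'E'
from to import *
o=get_obs();print(o["tool_pos"],o["ft_force"])
a=eyes.camera("scene")[180:280,275:375];b=eyes.camera("top")[130:230,300:400]
cv2.imwrite("pics/push.png",cv2.resize(np.hstack([a,b]),None,fx=4,fy=4,interpolation=cv2.INTER_CUBIC))
E
```

```text
[ 0.57361332 -0.11581056  0.03137303] [-9.18949647 -1.13827367  5.7599642 ]
```

View pics/push.png

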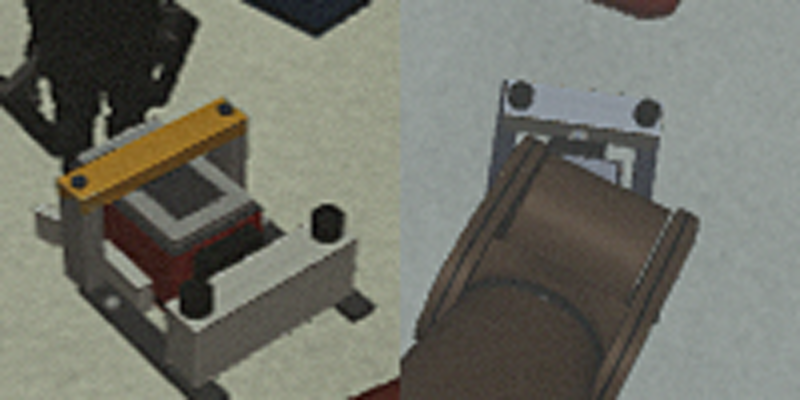

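The mould's leading end is against the black button, with the force up to about 9 N. I'll continue in 2 mm steps.

Emit:
move_arm(moves=[[[0.004,0,0],[0,0,0],0.25],[[0.007,0,0],[0,0,0],0.25],[[0.007,0,0],[0,0,0],0.25]])

```text
clock: 25.58
tool_pos: [0.5757, -0.1159, 0.0313]
orientation: [[0.999, -0.044, -0.006], [-0.044, -0.999, 0.001], [-0.006, -0.001, -1.0]]
ft_force: [-9.9, -1.0, 5.5]
opening: 0.0213
```

Emit:
move_arm(moves=[[[0.004,0,0],[0,0,0],0.25],[[0.007,0,0],[0,0,0],0.25],[[0.007,0,0],[0,0,0],0.25]])

```text
clock: 25.95
tool_pos: [0.5779, -0.116, 0.0314]
orientation: [[0.999, -0.044, -0.006], [-0.044, -0.999, 0.001], [-0.006, -0.001, -1.0]]
ft_force: [-9.4, -1.1, 5.8]
opening: 0.0216
```

Emit:
move_arm(moves=[[[0.003,0,0],[0,0,0],0.25],[[0.005,0,0],[0,0,0],0.25],[[0.005,0,0],[0,0,0],0.25]])

```text
clock: 26.32
tool_pos: [0.5793, -0.1161, 0.0314]
orientation: [[0.999, -0.044, -0.006], [-0.044, -0.999, 0.001], [-0.006, -0.001, -1.0]]
ft_force: [-9.1, 0.4, 6.0]
opening: 0.0211
```

Emit:
move_arm(moves=[[[0.003,0,0],[0,0,0],0.25],[[0.004,0,0],[0,0,0],0.25],[[0.004,0,0],[0,0,0],0.25]])

```text
clock: 26.7
tool_pos: [0.5795, -0.116, 0.0314]
orientation: [[0.999, -0.044, -0.009], [-0.044, -0.999, 0.001], [-0.009, -0.001, -1.0]]
ft_force: [-12.7, -0.3, 8.9]
opening: 0.0214
```

Emit:
move_arm(moves=[[[0.003,0,0],[0,0,0],0.25],[[0.004,0,0],[0,0,0],0.25],[[0.004,0,0],[0,0,0],0.25]])

```text
clock: 27.08
tool_pos: [0.5795, -0.116, 0.0314]
orientation: [[0.999, -0.044, -0.012], [-0.044, -0.999, 0.002], [-0.012, -0.001, -1.0]]
ft_force: [-16.6, -0.2, 12.2]
opening: 0.0213
```

Hard stop reached: about 8 mm of travel, then the force rose with no motion. Backing off.

Emit:
move_arm(moves=[[[-0.01,0,0],[0,0,0],0.25],[[-0.03,0,0],[0,0,0],0.25],[[-0.1,0,0],[0,0,0],0.25],[[-0.2,0,0],[0,0,0],0.25],[[-0.25,0,-0.1],[0,0,0],0.25],[[-0.25,0,-0.3],[0,0,0],0.25],[[-0.25,0,-0.5],[0,0,0],0.25],[[-0.25,0,-0.6],[0,0,0],0.25]])

```text
clock: 28.08
tool_pos: [0.511, -0.1137, 0.2166]
orientation: [[0.999, -0.045, 0.009], [-0.045, -0.999, -0.004], [0.01, 0.003, -1.0]]
ft_force: [-0.5, 0.2, -0.6]
opening: 0.021
```

Emit:
move_arm(moves=[[[0,0.3,0],[0,0,0],0.25],[[0,0.6,0],[0,0,0],0.25],[[0,0.8,0],[0,0,0],0.25],[[0,0.8,0],[0,0,0],0.25],[[0,0.8,0],[0,0,0],0.25]])

```text
clock: 28.7
tool_pos: [0.4979, -0.3566, 0.2119]
orientation: [[0.999, -0.049, 0.002], [-0.049, -0.999, -0.002], [0.003, 0.002, -1.0]]
ft_force: [0.6, 0.7, 0.2]
opening: 0.0216
```

```bash
python3 - <<'E'
from to import *
o=get_obs();print(o["tool_pos"],o["ft_force"],o["clock"])
a=eyes.camera("scene");b=eyes.camera("top")
for n in("scene","top"): 
    r=eyes.regions_of(n,"blue_mould")[0];print(n,r["location"],r["conf"])
cv2.imwrite("pics/end.png",cv2.resize(np.hstack([a[180:280,275:375],b[130:230,300:400]]),None,fx=4,fy=4,interpolation=cv2.INTER_CUBIC))
E
```

```text
[ 0.49789099 -0.35657956  0.2119185 ] [0.55715255 0.67262131 0.23159138] 28.7
scene [351.5, 171.1] 0.8
top [251.8, 229.1] 0.96
```

View pics/end.png

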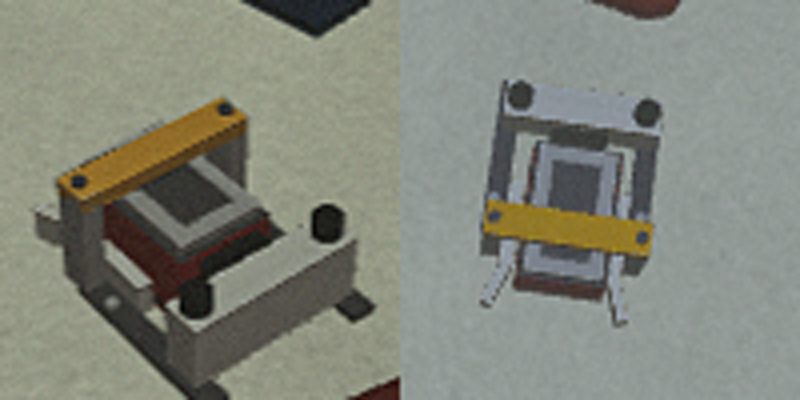

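The mould sits straight in the lane under the bar, touching the pushed-in button, and the blue mould hasn't moved. Handing in.

```bash
python3 -c "
from plant import env
print(env.finish_job())"
```

```text
the job is handed in; nothing more can be done
None
```

The job is handed in at about 29 s of the 72 s allowed; no verdict was reported.

- **Lid:** I pressed it down until it stopped at the home height, 58 mm above the counter. It didn't move further as the force rose to 18 N.
- **Placing:** I gripped the mould by its body, set it at the open end of the gauge and released it. I then pushed it from behind under the bar with 1–3 N.
- **Button:** It moved in about 8 mm at around 9 N, then came to a hard stop. I let the force rise to about 17 N along the slide with no further movement, then withdrew the arm.
- **Last pictures:** The mould stands straight in the lane under the bar, against the button. The arm is clear and not touching anything.
- **Bystanders:** The blue mould shows within about 2–3 pixels of where it was in both views. I did not measure the other items again, but the arm never touched them.

**Disagreement:** The two cameras' mask fits differed by 4–10 mm. I used values weighted towards the top camera, checked them by drawing the models over the pictures, and confirmed by touch.

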